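# Roll the dark furniture foot up the gutter onto its seat

## Robot

A 6-joint arm with a two-finger parallel gripper is mounted at the origin on the work surface. World frame = base frame: x ahead of the robot, y to its left, z up, the work surface at z = 0. Lengths are in m, angles in degrees, forces in N, time in s.
With the tool pointing down it reaches from about 0.4 to 0.825 m from the base axis. Payload 7 kg.
Tool frame: the origin (TCP) lies midway between the tips of the shut fingers; the grasp point (between the pads) lies ctrl.tcp_to_grasp behind it (ctrl.tcp_to_grasp is the distance from the TCP to the grasp point, in m); y points along the fingers, z is the direction in which the jaws open and shut, and the axes are right-handed (so a half turn about y gives the same grasp; the last joint's range is limited). The gripper opens to 88 mm and grips with 3 to 60 N. Pads are 19 mm wide; open, the fingers measure 130 mm over their backs; the gripper's body (78 mm by 193 mm) begins 47 mm behind the grasp point.
Start: joints at [-59.811, 20.546, 0.682, 0, -70.136, -16.507], TCP at [0.16, -0.656, 0.227] pointing down, gripper open.
Joint ranges: [-176.03, 176.03], [-82.01, 121.73], [-58.28, 71.71], [-173.87, 95.51], [-174.79, -0.11], [-173.66, 173.66]. Speed limits (degrees/s): [136.94, 136.94, 172.46, 180, 180, 180].

## Interface

Orientations are given as [roll, pitch, yaw] about the fixed x, y, z axes, in that order (R = Rz(yaw) Ry(pitch) Rx(roll)).
In Python, from plant import ctrl, snapshot, silhouettes gives the robot as it stands.
- The arm moves only by the shell command python3 -m pendant 'ROWS'. ROWS is JSON, a list that holds one entry, the list of rows, each a list of 7 numbers: the shift along the tool's x, y, z in cm, then the turn, a rotation vector about the tool's x, y, z in degrees, then the opening, from 0 (shut) to 1 (fully open). In form: [[[x, y, z, rx, ry, rz, hand], ...]]. A call has 1 to 12 rows; each row shifts and turns the commanded pose from where the row before left it, along the tool's axes as they then stand; what a row does not reach is not made up. A row lasts 1/12 s, in which the tool goes at most 41.7 mm and 7.16 degrees, less where a joint would pass 70% of its speed; a pose out of reach is approached as far as the arm can. A call with a gripper value outside its range is refused whole. The fingers move at their own pace and stop on an object; the grip force is fixed at half the most. Time passes only in rows, so rows that do not move let the fingers close. It gives the time, the measured TCP pose, the force and the opening at its end, in the units of the state.
- ctrl.get_obs(): the state, without advancing time (a new reading comes with each control period).
- snapshot(name): name is "scene" or "side" or "wrist"; returns a dict with "image" (384x512x3 uint8, red, green, blue), "camera_matrix" (3x3 intrinsics, pixels), "eye" and "orientation" of the camera in the world; the wrist camera has in their place "mount" (4x4, takes a point from camera to tool coordinates, whose origin is the TCP and whose axes are the tool frame's). Camera axes: x right, y down, z forward; pixel columns grow to the right and rows downward; lengths in m; the calibration is good to about 2 mm. A picture is of the moment at which its call begins: read the wrist's pose just before it. There is no depth.
- ctrl.close_job(): hands the job in, once; it reports no verdict.
Trained networks look in a picture, given as the dict that the camera call returned (one of the last four; its "shot" number tells which), for a name from the list of things; names that differ only in an ending like _2 or _b are one class to them, and where a whole thing is asked for, a point or a joint stands for the part that bears it (a point fixed in the world has none). Each returns a list of dicts, best first, with "confidence" (0 to 1); they miss things now and then, are a little off and sometimes report something else, mostly with a low value. They report only what shows in the picture. A call takes as long as a camera call. They do not tell look-alikes from the thing itself.
- silhouettes(picture, thing): "mask" (384x512 bool, what is visible of it) and "bbox" ([left, top, width, height] in pixels, round what is visible of it).
The state is a dict: "clock": time; "joint_pos": joint angles; "qvel": joint speeds; "tau": joint torques, N m; "tool_pos": TCP position; "orientation": TCP orientation; "force": force on the tool from outside, world axes, zero at the start; "moment": the same for the moment, N m; "opening": finger opening in m.
Only numpy, scipy, OpenCV 4.12 (cv2) and the standard library are available. Lean on these libraries where they do the work, as an engineer would, in place of code of your own. Each camera call takes 0.05 s, during which the arm holds its last target.

## Task

Two turned wooden furniture feet lie at the low end of a two-lane sloped gutter rack. Slowly push the dark foot up its lane, over the crest and onto the yellow seat, so that it rests against the red stop and does not roll back. Do not lift it or bat it up, and leave the pale foot and the other things where they are.

Things in the scene. Friction and masses are not known exactly. Their poses are not given: they have to be found in the camera images.
- foot_dark: The dark brown wooden furniture foot: a plain solid cylinder 64 mm in diameter and 60 mm long, about 0.1 to 0.2 kg, lying across one lane, along which it rolls. Origin at the centre of the cylinder; its x axis is the cylinder's axis (parallel to the rack's x); the other axes turn as it rolls.
- foot_pale: The pale wooden furniture foot: a plain solid cylinder 64 mm in diameter and 60 mm long, about 0.1 to 0.2 kg, lying across one lane, along which it rolls. Origin at the centre of the cylinder; its x axis is the cylinder's axis (parallel to the rack's x); the other axes turn as it rolls. To be left alone.
- rack: Rack fixed to the bench: plywood base, two parallel lanes, red stop across the uphill end. Origin on the bench under its middle; x across the lanes, y uphill, z up. Lane centre lines at x = -55 and +55 mm, each 66 mm wide inside, with 4 mm steel side walls 16 mm above the floor. The dark foot may start in either lane, its centre at y = -122, z = 66 mm.
- gutter: The lanes' grey floors, rising 5 degrees to the crest, where the yellow seat begins. Origin on the crest, midway between the lanes (in the rack's frame y = 70, z = 50 mm); x as the rack's, y uphill along the grey floor, z square to it. Grey floor: y = -217 to 0, z = 0. A foot short of the crest rolls back; one past it rolls down the seat to the stop by itself.
- stop (a point): Point on the upright face of the red stop, midway between the lanes, 77 mm above the bench, at y = 135 mm in the rack's frame. The stop is 6 mm thick and 92 mm high. From the crest to it, over 65 mm, the yellow seat falls 10 degrees. A foot resting against it has its centre at y = 103, z = 77 mm in the rack's frame.
- lip (a point): Top inner edge, midway between the lanes, of the dark lips at the low end, 6 mm high and 8 mm wide, that keep the feet from rolling off. In the gutter's frame at y = -209, z = 6 mm. Behind the lips is free space: a foot can be reached from behind, above the lip.
- jar: Clear jar with a white lid, 64 mm in diameter, 75 mm high, standing on the bench beyond the uphill end of the rack. Origin at the centre of its underside. To be left alone.
- brush: Small brush with a blue handle, about 190 mm long, lying on the bench to the robot's right. Origin at its underside, x along it. To be left alone.
- block: Cork sanding block, 65 x 45 x 26 mm, on the bench near the jar. Origin at the centre of its underside. To be left alone.
Not all that is in view belongs to the job. Leave any green, purple or turquoise look-alike of the foot_dark alone.

How it is judged (in metres and radians):
At the end, for the whole second after the job is handed in: The dark foot lies at rest on the yellow seat, within 5 mm of touching the red stop, its axis across the lane (within 7 degrees), slower than 20 mm/s; the pale foot is within 15 mm, and jar, brush and block within 20 mm, of where they started (y of foot_dark in the frame of rack between 0.098 and 0.107 m and z of foot_dark in the frame of rack between 0.072 and 0.081 m and angle between the x axis of foot_dark and the x axis of rack, either way round below 0.12 rad and linear speed of foot_dark below 0.02 m/s and distance of foot_pale from where it was at the start of the episode below 0.015 m and distance of each of jar, brush, block from where it was at the start of the episode below 0.02 m).
It fails at once if the dark foot is lifted more than 10 mm above the plane of the grey floor, or more than 15 mm off the yellow seat (z of foot_dark in the frame of gutter above 0.042 m or (y of foot_dark in the frame of rack above 0.085 m and z of foot_dark in the frame of rack above 0.092 m)).
It fails at once if the dark foot is batted: it moves faster than 0.5 m/s (linear speed of foot_dark above 0.5 m/s).
It fails at once if the pale foot is moved by more than 15 mm (distance of foot_pale from where it was at the start of the episode above 0.015 m).
It fails at once if the jar, the brush or the sanding block is moved by more than 20 mm (distance of any of jar, brush, block from where it was at the start of the episode above 0.02 m).
It also fails if it takes over 43 s, if anything falls off the work surface, if the arm or the gripper's body presses on something with over 40 N, if the wrist force passes 120 N, or if a joint passes its speed limit or range.

## Working session

There is one attempt and no reset: what is moved stays moved. The work goes in short steps, Python scripts to look and compute and a shell command to move; the robot and the scene stay as the last step left them, time stands still between calls to the robot, and variables do not carry over. Pictures are saved under pics/ and viewed, and the job is handed in when it is done.

```bash
ls; mkdir -p pics
python3 - <<'E'
from plant import ctrl, snapshot, silhouettes
import cv2,numpy as np,pickle
print(ctrl.get_obs(), ctrl.tcp_to_grasp)
for n in ["scene","side","wrist"]:
    p=snapshot(n); cv2.imwrite(f"pics/{n}0.png",p["image"][:,:,::-1])
    pickle.dump(p,open(f"{n}0.pkl","wb"))
    print(n,{k:v for k,v in p.items() if k!="image"})
E
```

```text
pics
{'clock': 0.0, 'joint_pos': array([-5.98098019e+01,  2.05916678e+01,  6.31714663e-01, -2.04733630e-02,
       -7.01364406e+01, -1.65063102e+01]), 'qvel': array([ 0.01338959,  0.07218339, -0.02888346,  0.06729103, -0.02084989,
       -0.03334744]), 'tau': array([-4.64042841e-04, -5.82710266e+01,  2.93048608e+01,  6.99710190e+00,
        6.69584144e-03, -9.17395141e-05]), 'tool_pos': array([ 0.15952216, -0.65535086,  0.22560332]), 'orientation': array([-8.99021103e+01,  8.93727554e-03,  1.36769230e+01]), 'force': array([-0.2289909 , -0.20248129, -0.16721031]), 'moment': array([0.0185482 , 0.00550847, 0.00700284]), 'opening': 0.087429076604503} 0.0188
scene {'camera_matrix': array([[403.25438959,   0.        , 256.98744298],
       [  0.        , 403.25438959, 197.53877559],
       [  0.        ,   0.        ,   1.        ]]), 'eye': array([1.03636541, 0.01388126, 0.97567505]), 'orientation': array([-148.33398095,   -0.89538379,  100.13683951]), 'shot': 1}
side {'camera_matrix': array([[347.85799166,   0.        , 262.0984518 ],
       [  0.        , 347.85799166, 198.49542018],
       [  0.        ,   0.        ,   1.        ]]), 'eye': array([0.42623931, 0.68523573, 0.62117737]), 'orientation': array([-124.5721535 ,    0.83611307, -175.12298617]), 'shot': 2}
wrist {'camera_matrix': array([[315.41456714,   0.        , 256.75882239],
       [  0.        , 315.41456714, 191.69515317],
       [  0.        ,   0.        ,   1.        ]]), 'mount': array([[-6.02632542e-04,  9.59774603e-01,  2.80770989e-01,
        -7.62341770e-02],
       [-9.51905294e-04, -2.80771464e-01,  9.59774181e-01,
        -1.58659334e-01],
       [ 9.99999365e-01,  3.11123763e-04,  1.08281655e-03,
        -6.93999928e-04],
       [ 0.00000000e+00,  0.00000000e+00,  0.00000000e+00,
         1.00000000e+00]]), 'shot': 3}
```

View pics/scene0.png

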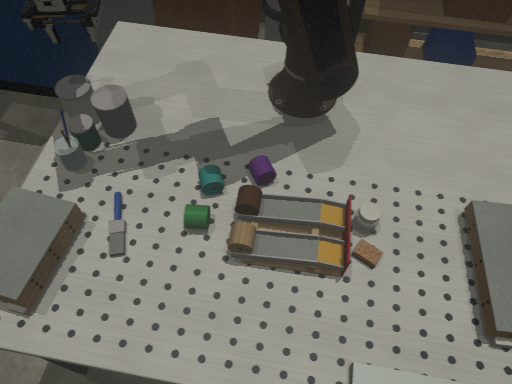

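View pics/side0.png

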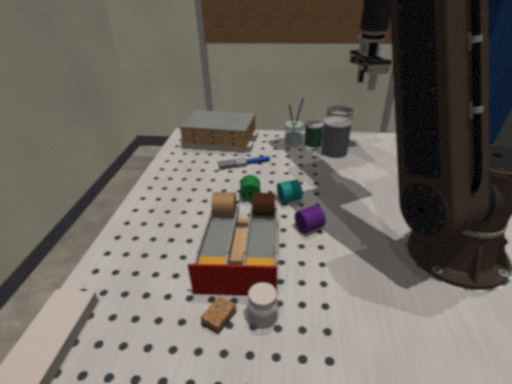

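View pics/wrist0.png

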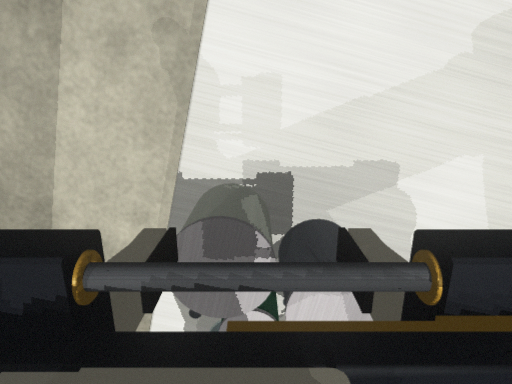

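```bash
cat > h.py <<'E'
import numpy as np,pickle,cv2
from scipy.spatial.transform import Rotation as R
def load(n): return pickle.load(open(f"{n}.pkl","rb"))
def proj(p,X):
    Rm=R.from_euler('xyz',p["orientation"],degrees=True).as_matrix()
    c=(np.atleast_2d(X)-p["eye"])@Rm
    u=c@p["camera_matrix"].T
    return u[:,:2]/u[:,2:]
def ray(p,uv):
    Rm=R.from_euler('xyz',p["orientation"],degrees=True).as_matrix()
    return p["eye"],Rm@np.linalg.solve(p["camera_matrix"],np.r_[uv,1])
def onz(p,uv,z):
    e,d=ray(p,uv); return e+d*(z-e[2])/d[2]
E
python3 - <<'E'
from h import *
from plant import ctrl,snapshot, silhouettes
for n in ["scene","side"]:
    p=snapshot(n); pickle.dump(p,open(f"{n}1.pkl","wb"))
    for t in ["foot_dark","foot_pale","rack","gutter","jar","brush","block","stop"]:
        for m in silhouettes(p,t)[:4]: 
            ys,xs=np.nonzero(m["mask"]); print(n,t,round(m["confidence"],2),m["bbox"],xs.mean().round(1),ys.mean().round(1),len(xs))
a=load("scene0");b=load("side0")
cv2.imwrite("pics/c1.png",cv2.resize(a["image"][170:280,220:390,::-1],None,fx=4.5,fy=4.5,interpolation=cv2.INTER_CUBIC))
cv2.imwrite("pics/c2.png",cv2.resize(b["image"][180:330,185:300,::-1],None,fx=4,fy=4,interpolation=cv2.INTER_CUBIC))
E
```

```text
scene foot_dark 0.94 [248.7, 153.9, 24.3, 33.0] 261.6 170.1 618
scene foot_dark 0.91 [183.8, 204.8, 24.1, 21.6] 196.3 216.4 592
scene foot_dark 0.9 [201.6, 164.8, 20.9, 32.3] 209.8 179.5 641
scene foot_dark 0.87 [237.5, 181.1, 23.8, 33.7] 248.3 200.0 650
scene foot_pale 0.67 [226.4, 220.5, 26.9, 37.1] 241.3 237.2 769
scene rack 0.65 [232.4, 193.7, 118.6, 83.4] 300.1 234.1 7179
scene rack 0.4 [348.7, 198.6, 32.6, 34.8] 365.8 217.6 648
scene gutter 0.9 [229.5, 192.1, 115.4, 76.3] 297.5 231.4 5334
scene gutter 0.25 [236.4, 181.7, 23.3, 35.2] 248.2 199.9 693
scene jar 0.96 [350.8, 201.0, 33.3, 35.1] 365.8 218.2 720
scene brush 0.85 [110.5, 192.6, 13.4, 64.1] 116.4 228.8 757
scene block 0.88 [350.4, 240.4, 34.2, 30.5] 366.2 253.6 557
scene stop 0.91 [230.8, 192.5, 119.3, 84.4] 300.1 234.2 7481
side foot_dark 0.88 [295.1, 207.0, 31.1, 26.6] 310.0 218.8 660
side foot_dark 0.71 [241.8, 176.3, 21.3, 25.8] 249.6 187.1 420
side foot_dark 0.6 [280.2, 183.0, 25.4, 21.3] 289.6 190.8 493
side foot_dark 0.56 [253.1, 194.2, 22.2, 24.1] 263.8 203.9 516
side foot_pale 0.62 [212.0, 191.8, 25.5, 23.4] 223.8 203.3 578
side rack 0.85 [186.9, 205.3, 90.0, 92.5] 235.7 254.5 6233
side gutter 0.58 [191.6, 209.2, 86.8, 57.9] 238.8 239.8 3112
side jar 0.63 [199.6, 296.9, 33.9, 35.4] 218.8 314.5 791
side jar 0.58 [245.8, 279.6, 33.9, 44.5] 262.6 305.7 1267
side jar 0.3 [187.0, 205.1, 90.6, 91.5] 235.9 254.3 6333
side brush 0.65 [216.8, 158.6, 51.8, 13.2] 239.5 161.9 308
side block 0.57 [201.0, 298.1, 34.0, 36.8] 218.4 314.5 814
side stop 0.73 [190.0, 207.9, 88.0, 87.3] 236.0 254.4 6276
```

View pics/c1.png

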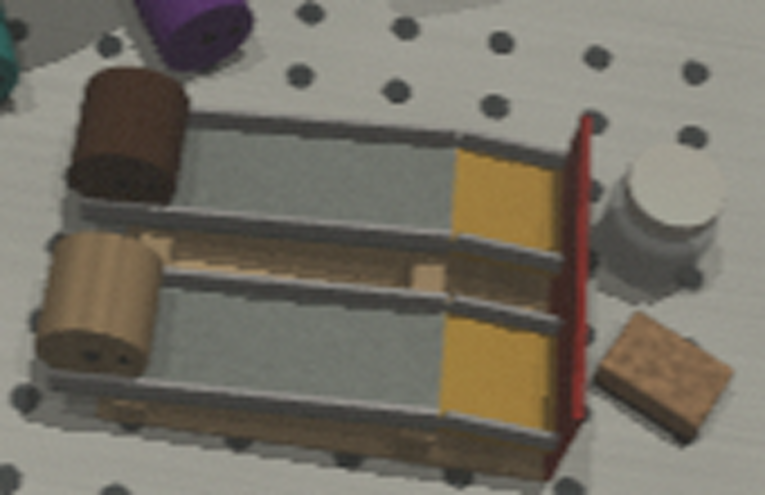

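View pics/c2.png

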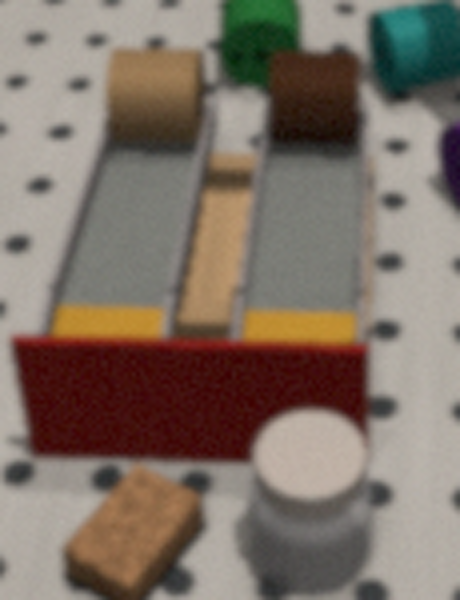

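```bash
cat > fit.py <<'E'
from h import *
from scipy.optimize import least_squares
a=load("scene0");b=load("side0")
S=lambda u,v:(u/4.5+220,v/4.5+170); D=lambda u,v:(u/4+185,v/4+180)
obs=[(a,[-88,70,50],S(457,152)),(a,[22,70,50],S(444,319)),
(b,[-88,70,50],D(357,308)),(b,[88,70,50],D(58,306)) if 0 else (b,[-22,70,50],D(248,314)),
(a,[-88,135,38.5],S(560,170)),(a,[22,135,38.5],S(557,332)),
]
ends=[(b,-1,D(367,345)),(b,1,D(14,339)),(a,-1,S(587,116)),(a,1,S(580,420))]
def cyl(c,th,x):
    t=np.linspace(0,2*np.pi,60); P=[]
    for s in(-30,30): P.append(np.c_[np.full(60,c[0]+s),c[1]+32*np.cos(t),c[2]+32*np.sin(t)])
    return np.vstack(P)/1000
def W(q,P):
    c,s=np.cos(q[2]),np.sin(q[2]); M=np.array([[c,-s,0],[s,c,0],[0,0,1]])
    return np.atleast_2d(P)@M.T+[q[0],q[1],q[3]]
boxes=[(a,-55,(237.5,181.1,23.8,33.7)),(b,-55,(253.1,194.2,22.2,24.1))]
def res(q,free=True):
    q=np.array(q); w=q[4]; r=[]
    if not free: q[3]=0
    for p,X,uv in obs: r.append(proj(p,W(q,np.array(X)/1000))[0]-uv)
    for p,s,uv in ends: r.append(proj(p,W(q,np.array([s*w,138 if p is a else 141,92])/1000))[0]-uv)
    for p,x,bb in boxes:
        u=proj(p,W(q,cyl([x,-122,66],0,0))); r.append((u.min(0)+u.max(0))/2-[bb[0]+bb[2]/2,bb[1]+bb[3]/2])
    return np.array(r)
if __name__=="__main__":
    for f in(0,1):
        s=least_squares(lambda q:res(q,f).ravel(),[.5,0,0,0,92],loss='soft_l1')
        print(s.x,np.degrees(s.x[2])); print(res(s.x,f).round(1).tolist())
        print("foot",W(s.x if f else np.r_[s.x[:3],0,0],np.array([[-55,-122,66],[-55,103,77]])/1000))
    # direct triangulation of dark foot: bbox centre
    u=[(249.4,198),(264.2,206.2)]
    e1,d1=ray(a,u[0]);e2,d2=ray(b,u[1])
    t=np.linalg.lstsq(np.c_[d1,-d2],e2-e1,rcond=None)[0]; print("tri",e1+d1*t[0],e2+d2*t[1])
E
python3 fit.py
```

```text
[ 5.44976379e-01  3.34458458e-02  3.01539940e-02 -5.75853258e-24
  9.35490374e+01] 1.7276965923401728
[[0.0, -1.3], [0.2, -1.8], [0.6, 1.2], [-0.6, -1.1], [0.5, 0.1], [-0.2, 0.9], [0.0, 1.5], [-0.6, 0.4], [-0.1, 0.1], [-0.6, -0.8], [-0.6, 2.1], [0.1, -2.1]]
foot [[ 0.49367961 -0.09015691  0.066     ]
 [ 0.48689599  0.1347408   0.077     ]]
[5.44994043e-01 3.34517953e-02 3.01541105e-02 1.17423153e-04
 9.35401891e+01] 1.7277032639035876
[[0.0, -1.3], [0.2, -1.8], [0.6, 1.1], [-0.6, -1.2], [0.5, 0.1], [-0.2, 0.8], [0.0, 1.5], [-0.6, 0.3], [-0.1, 0.0], [-0.5, -0.8], [-0.6, 2.1], [0.1, -2.1]]
foot [[ 0.49369729 -0.09015097  0.06611742]
 [ 0.48691364  0.13474675  0.07711742]]
tri [ 0.48709378 -0.090288    0.06679707] [ 0.49445258 -0.08606093  0.06186537]
```

Candidates for the dark foot in the scene view are purple (262,170), green (196,216), teal (210,180) and brown (248,200). The brown one fits: it is the only dark brown one and it lies in the rack's near lane (rack x = -55). The crop confirms this. The rack fit gives about (0.545, 0.0335) with yaw 1.7°, and leaving z free gives 0.1 mm, so it is consistent.

Next I turn the tool so its x points uphill, raise it and shut the fingers.

```bash
python3 -m pendant '[[[0,-0.3,0,0,-6.5,0,0],[0,-0.3,0,0,-6.5,0,0],[0,-0.3,0,0,-6.5,0,0],[0,-0.3,0,0,-6.5,0,0],[0,-0.3,0,0,-6.5,0,0],[0,-0.3,0,0,-6.5,0,0],[0,-0.3,0,0,-6.5,0,0],[0,-0.3,0,0,-6.5,0,0],[0,-0.3,0,0,-6.5,0,0],[0,-0.3,0,0,-6.5,0,0],[0,-0.3,0,0,-6.5,0,0],[0,-0.3,0,0,-6.5,0,0]]]'
cat > tgt.py <<'E'
from h import *
from plant import ctrl
o=ctrl.get_obs(); Rm=R.from_euler('xyz',o["orientation"],degrees=True).as_matrix()
q=(0.545,0.0334,0.03015)
c,s=np.cos(q[2]),np.sin(q[2]); M=np.array([[c,-s,0],[s,c,0],[0,0,1]])
tr=M.T@(o["tool_pos"]-[q[0],q[1],0])
print("t",o["clock"],"tcp rack mm",(tr*1000).round(1),"orient",o["orientation"].round(2),"open",o["opening"],"F",o["force"].round(1))
import sys
if len(sys.argv)>3:
    w=M@(np.array([float(v) for v in sys.argv[1:4]])/1000)+[q[0],q[1],0]
    print("shift tool cm",(Rm.T@(w-o["tool_pos"])*100).round(2))
E
python3 tgt.py -55 -200 150
```

```text
clock: 2.05
tool_pos: [0.1596, -0.6558, 0.2627]
orientation: [-90.0, -0.0, 92.0]
force: [-0.6, 0.5, -0.7]
opening: 0.0132
t 2.05 tcp rack mm [-406.  -677.3  262.7] orient [-90.    -0.    92.01] open 0.013236266111460252 F [-0.6  0.5 -0.7]
shift tool cm [ 47.56  11.27 -35.33]
```

```bash
python3 -m pendant '[[[2,0,-1.5,0,0,0,0],[2.5,0,-2,0,0,0,0],[3,0,-2.2,0,0,0,0],[3,0,-2.2,0,0,0,0],[3,0,-2.2,0,0,0,0],[3,0,-2.2,0,0,0,0],[3,0,-2.2,0,0,0,0],[3,0,-2.2,0,0,0,0],[3,0,-2.2,0,0,0,0],[3,0,-2.2,0,0,0,0],[3,0,-2.2,0,0,0,0],[3,0,-2.2,0,0,0,0]]]'
python3 tgt.py -55 -200 100
```

```text
clock: 3.05
tool_pos: [0.4051, -0.3019, 0.263]
orientation: [-90.1, 0.0, 91.7]
force: [0.6, 0.4, -0.8]
opening: 0.0002
t 3.05 tcp rack mm [-149.9 -330.9  263. ] orient [-9.005e+01  2.000e-02  9.168e+01] open 0.00022639772355140638 F [ 0.6  0.4 -0.8]
shift tool cm [13.1  16.3  -9.47]
```

```bash
python3 -m pendant '[[[2.5,0,-2,0,0,0,0],[3,0.5,-2.2,0,0,0,0],[3,1,-2.2,0,0,0,0],[2.5,1.5,-1.8,0,0,0,0],[2,2,-1.3,0,0,0,0],[0,2,0,0,0,0,0],[0,2,0,0,0,0,0],[0,2,0,0,0,0,0],[0,2,0,0,0,0,0],[0,1.5,0,0,0,0,0],[0,1,0,0,0,0,0],[0,0,0,0,0,0,0]]]'
python3 tgt.py -55 -200 52
python3 - <<'E'
from h import *
from plant import snapshot
for n in ["side","wrist","scene"]:
    p=snapshot(n); cv2.imwrite(f"pics/{n}2.png",p["image"][:,:,::-1])
    if n!="wrist":
        c=p["image"][160:330,180:380] if n=="side" else p["image"][130:290,180:380]
        cv2.imwrite(f"pics/{n}2.png",cv2.resize(c[:,:,::-1],None,fx=3.5,fy=3.5,interpolation=cv2.INTER_CUBIC))
E
```

```text
clock: 4.05
tool_pos: [0.4943, -0.1707, 0.1057]
orientation: [-89.8, -0.0, 91.7]
force: [-1.3, -0.2, -0.6]
opening: 0.0004
t 4.05 tcp rack mm [ -56.8 -202.4  105.7] orient [-8.981e+01 -2.000e-02  9.166e+01] open 0.00041752085684316267 F [-1.3 -0.2 -0.6]
shift tool cm [ 0.24  5.37 -0.2 ]
```

View pics/scene2.png

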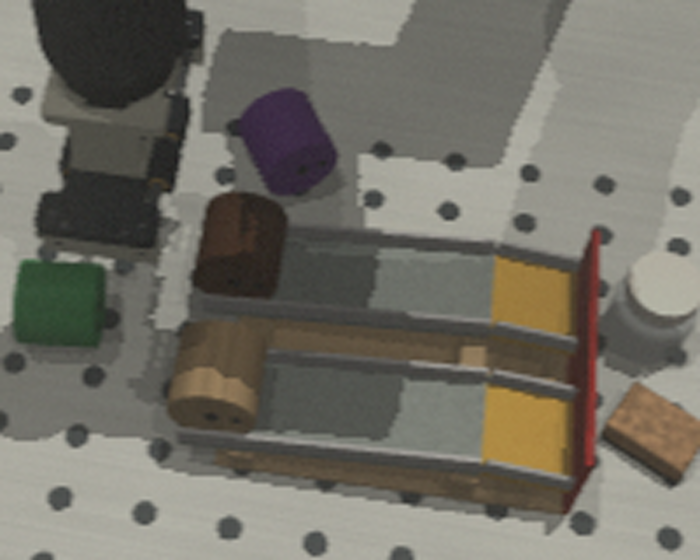

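View pics/side2.png

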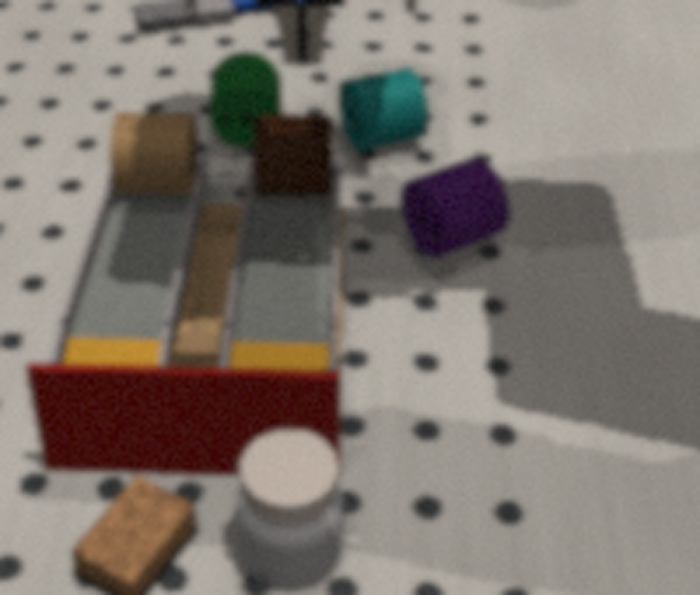

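View pics/wrist2.png

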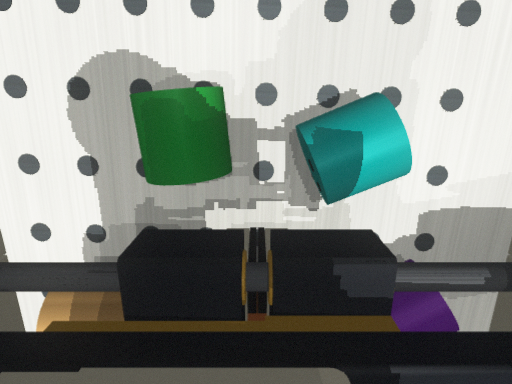

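```bash
python3 - <<'E'
from h import *; import fit
b=load("side0"); q=[0.545,0.0334,0.03015,0]
for P in ([-55,-202,106],[-57,-202,106],[-55,-122,66]):
    u=proj(b,fit.W(q,np.array(P)/1000))[0]; print(P,u,(u-[180,160])*3.5)
E
# descend
python3 -m pendant '[[[0.2,1,-0.1,0,0,0,0],[0.2,1,-0.1,0,0,0,0],[0,1,0,0,0,0,0],[0,1,0,0,0,0,0],[0,1,0,0,0,0,0],[0,0,0,0,0,0,0],[0,0,0,0,0,0,0]]]'
python3 tgt.py -55 -164 54
python3 - <<'E'
from h import *
from plant import snapshot
for n in ["side","scene"]:
    p=snapshot(n)
    c=p["image"][160:330,180:380] if n=="side" else p["image"][130:290,180:380]
    cv2.imwrite(f"pics/{n}3.png",cv2.resize(c[:,:,::-1],None,fx=3.5,fy=3.5,interpolation=cv2.INTER_CUBIC))
E
```

```text
[-55, -202, 106] [265.79622476 176.59774689] [300.28678667  58.09211412]
[-57, -202, 106] [266.49200473 176.60875933] [302.72201656  58.13065767]
[-55, -122, 66] [264.57583276 204.10950678] [296.01541466 154.38327372]
clock: 4.78
tool_pos: [0.4968, -0.1668, 0.0566]
orientation: [-89.9, 0.0, 91.7]
force: [0.1, 0.5, -0.4]
opening: 0.0005
t 4.7833 tcp rack mm [ -54.2 -198.6   56.6] orient [-89.88   0.    91.68] open 0.0005311324776917577 F [ 0.1  0.5 -0.4]
shift tool cm [3.46 0.26 0.08]
```

View pics/scene3.png

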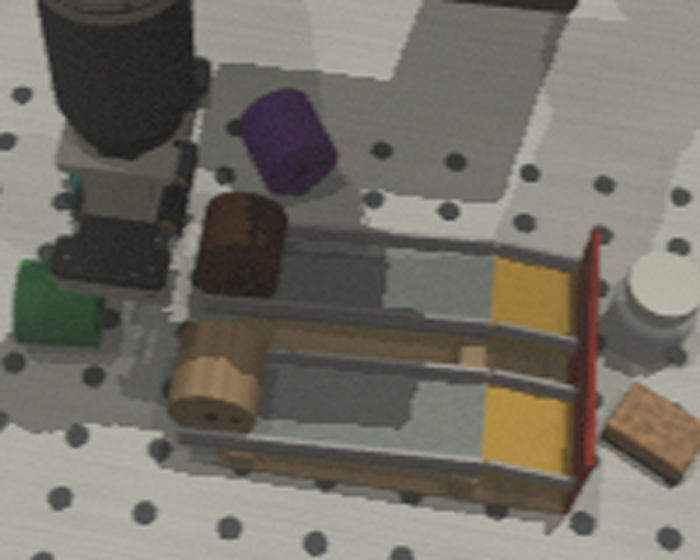

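View pics/side3.png

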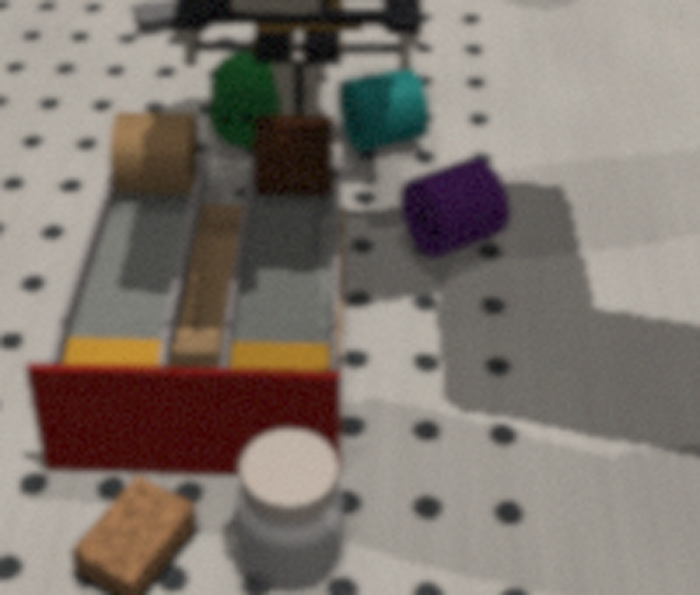

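Side view: the shut fingers at crop (300,90) sit straight behind the dark foot at (293,155), in line with the lane. Now I approach gently.

```bash
python3 -m pendant '[[[0.4,0.1,0,0,0,0,0],[0.4,0.1,0,0,0,0,0],[0.4,0,0,0,0,0,0],[0.4,0,0,0,0,0,0],[0.4,0,0,0,0,0,0],[0.4,0,0,0,0,0,0],[0.4,0,0,0,0,0,0],[0.3,0,0,0,0,0,0],[0.3,0,0,0,0,0,0],[0.3,-0.02,0,0,0,0,0],[0.3,-0.02,0,0,0,0,0],[0.3,-0.02,0,0,0,0,0]]]'; python3 tgt.py
```

```text
clock: 5.88
tool_pos: [0.4962, -0.1235, 0.0562]
orientation: [-90.0, 0.0, 91.7]
force: [0.2, -0.6, 1.6]
opening: 0.0003
t 5.8833 tcp rack mm [ -53.5 -155.4   56.2] orient [-90.     0.    91.68] open 0.00033820615469157256 F [ 0.2 -0.6  1.6]
```

```bash
python3 -m pendant '[[[0.35,-0.03,0,0,0,0,0],[0.35,-0.03,0,0,0,0,0],[0.35,-0.03,0,0,0,0,0],[0.35,-0.03,0,0,0,0,0],[0.35,-0.03,0,0,0,0,0],[0.35,-0.03,0,0,0,0,0],[0.35,-0.03,0,0,0,0,0],[0.35,-0.03,0,0,0,0,0],[0.35,-0.03,0,0,0,0,0],[0.35,-0.03,0,0,0,0,0],[0.35,-0.03,0,0,0,0,0],[0.35,-0.03,0,0,0,0,0]]]'; python3 tgt.py
python3 - <<'E'
from h import *
from plant import snapshot
for n in ["side","scene"]:
    p=snapshot(n)
    c=p["image"][160:330,180:380] if n=="side" else p["image"][130:290,180:380]
    cv2.imwrite(f"pics/{n}4.png",cv2.resize(c[:,:,::-1],None,fx=3.5,fy=3.5,interpolation=cv2.INTER_CUBIC))
E
```

```text
clock: 6.88
tool_pos: [0.4949, -0.0814, 0.0598]
orientation: [-90.0, -0.0, 91.7]
force: [0.9, -0.3, 0.9]
opening: 0.0001
t 6.8833 tcp rack mm [ -53.5 -113.2   59.8] orient [-90.    -0.    91.68] open 0.00012775473939744572 F [ 0.9 -0.3  0.9]
```

View pics/scene4.png

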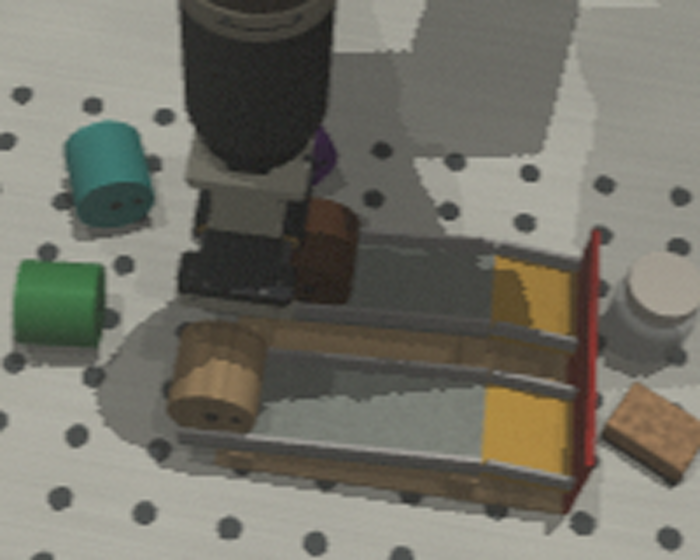

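View pics/side4.png

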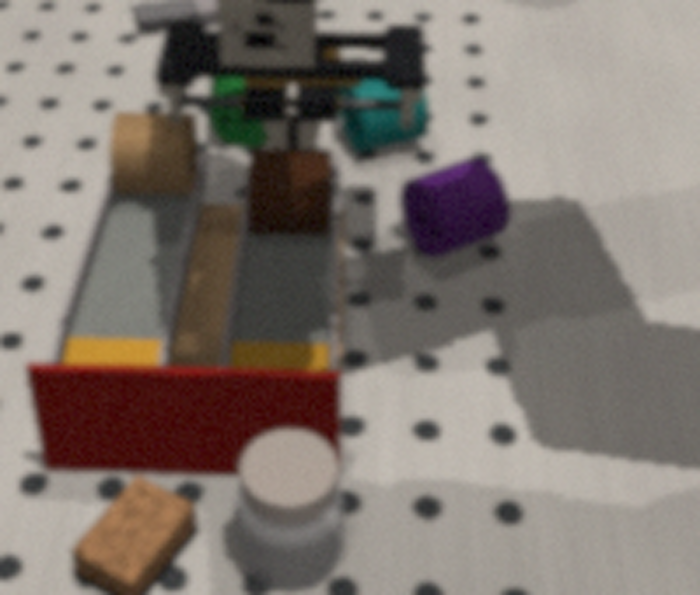

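The foot is rolling up its lane against the fingers (scene crop (325,250)), with low forces and the pale foot unmoved. I continue.

```bash
python3 -m pendant '[[[0.4,-0.035,0,0,0,0,0],[0.4,-0.035,0,0,0,0,0],[0.4,-0.035,0,0,0,0,0],[0.4,-0.035,0,0,0,0,0],[0.4,-0.035,0,0,0,0,0],[0.4,-0.035,0,0,0,0,0],[0.4,-0.035,0,0,0,0,0],[0.4,-0.035,0,0,0,0,0],[0.4,-0.035,0,0,0,0,0],[0.4,-0.035,0,0,0,0,0],[0.4,-0.035,0,0,0,0,0],[0.4,-0.035,0,0,0,0,0]]]'; python3 tgt.py
python3 -m pendant '[[[0.4,-0.035,0,0,0,0,0],[0.4,-0.035,0,0,0,0,0],[0.4,-0.035,0,0,0,0,0],[0.4,-0.035,0,0,0,0,0],[0.4,-0.035,0,0,0,0,0],[0.4,-0.035,0,0,0,0,0],[0.4,-0.035,0,0,0,0,0],[0.4,-0.035,0,0,0,0,0],[0.4,-0.035,0,0,0,0,0],[0.4,-0.035,0,0,0,0,0],[0.4,-0.035,0,0,0,0,0],[0.4,-0.035,0,0,0,0,0]]]'; python3 tgt.py
python3 - <<'E'
from h import *
from plant import snapshot
for n in ["side","scene"]:
    p=snapshot(n)
    c=p["image"][160:330,180:380] if n=="side" else p["image"][130:290,180:380]
    cv2.imwrite(f"pics/{n}5.png",cv2.resize(c[:,:,::-1],None,fx=3.5,fy=3.5,interpolation=cv2.INTER_CUBIC))
E
```

```text
clock: 7.98
tool_pos: [0.4935, -0.0333, 0.064]
orientation: [-90.0, 0.0, 91.7]
force: [0.6, -1.0, 1.3]
opening: 0.0003
t 7.9833 tcp rack mm [-53.5 -65.2  64. ] orient [-90.     0.    91.68] open 0.00032390972634320714 F [ 0.6 -1.   1.3]
clock: 8.98
tool_pos: [0.4921, 0.0146, 0.0682]
orientation: [-90.0, -0.0, 91.7]
force: [0.5, -2.0, 0.1]
opening: 0.0005
t 8.9833 tcp rack mm [-53.4 -17.2  68.2] orient [-90.    -0.    91.68] open 0.0005367164982807684 F [ 0.5 -2.   0.1]
```

View pics/side5.png

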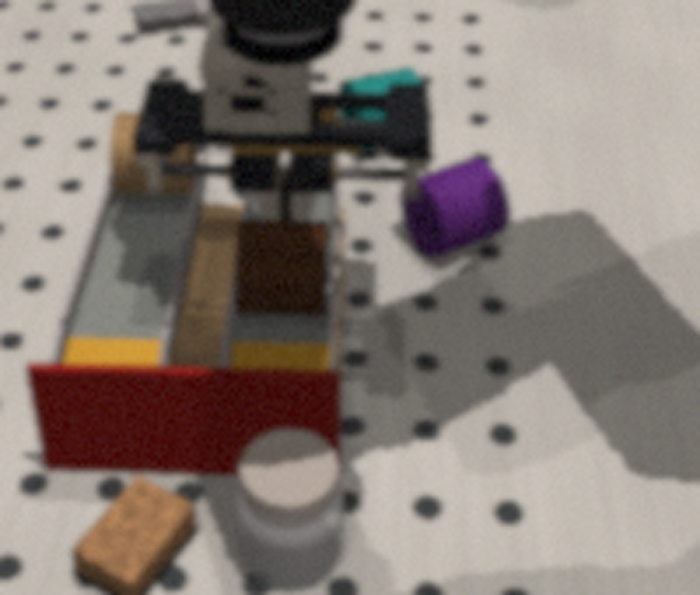

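View pics/scene5.png

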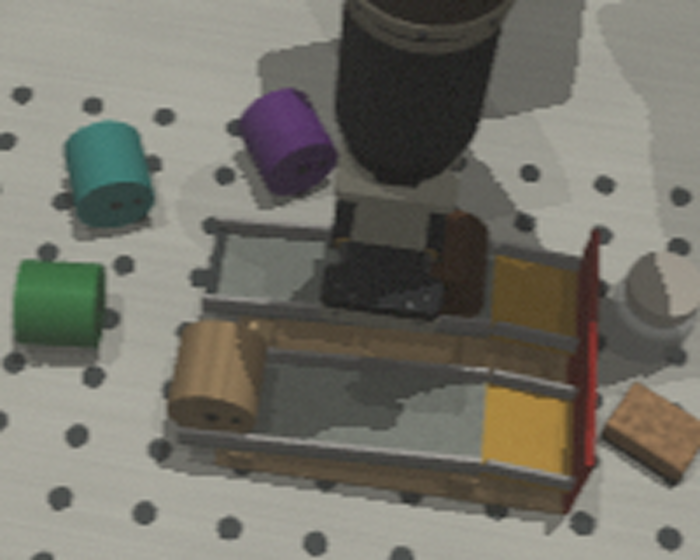

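```bash
python3 -m pendant '[[[0.35,-0.03,0,0,0,0,0],[0.35,-0.03,0,0,0,0,0],[0.35,-0.03,0,0,0,0,0],[0.35,-0.03,0,0,0,0,0],[0.35,-0.03,0,0,0,0,0],[0.35,-0.03,0,0,0,0,0],[0.3,-0.03,0,0,0,0,0],[0.3,-0.03,0,0,0,0,0],[0.3,-0.03,0,0,0,0,0],[0.3,-0.03,0,0,0,0,0],[0.2,-0.02,0,0,0,0,0],[0.2,0,0,0,0,0,0]]]'; python3 tgt.py
python3 -m pendant '[[[0.2,0,0,0,0,0,0],[0.2,0,0,0,0,0,0],[0.2,0,0,0,0,0,0],[0.2,0,0,0,0,0,0],[0.2,0,0,0,0,0,0],[0.2,0,0,0,0,0,0],[0.2,0,0,0,0,0,0],[0.2,0,0,0,0,0,0],[0.2,0,0,0,0,0,0],[0.2,0,0,0,0,0,0]]]'; python3 tgt.py
python3 - <<'E'
from h import *
from plant import snapshot
for n in ["side","scene"]:
    p=snapshot(n)
    c=p["image"][160:330,180:380] if n=="side" else p["image"][130:290,180:380]
    cv2.imwrite(f"pics/{n}6.png",cv2.resize(c[:,:,::-1],None,fx=3.5,fy=3.5,interpolation=cv2.INTER_CUBIC))
E
```

```text
clock: 10.08
tool_pos: [0.491, 0.0514, 0.0714]
orientation: [-90.0, -0.0, 91.7]
force: [1.2, -1.5, 1.1]
opening: 0.0005
t 10.0833 tcp rack mm [-53.4  19.7  71.4] orient [-90.    -0.    91.69] open 0.00047433633349296524 F [ 1.2 -1.5  1.1]
clock: 10.92
tool_pos: [0.4905, 0.0714, 0.0714]
orientation: [-90.0, -0.0, 91.7]
force: [0.7, 0.5, -0.7]
opening: 0.0005
t 10.9167 tcp rack mm [-53.4  39.7  71.4] orient [-90.    -0.    91.68] open 0.0004822812064480087 F [ 0.7  0.5 -0.7]
```

View pics/side6.png

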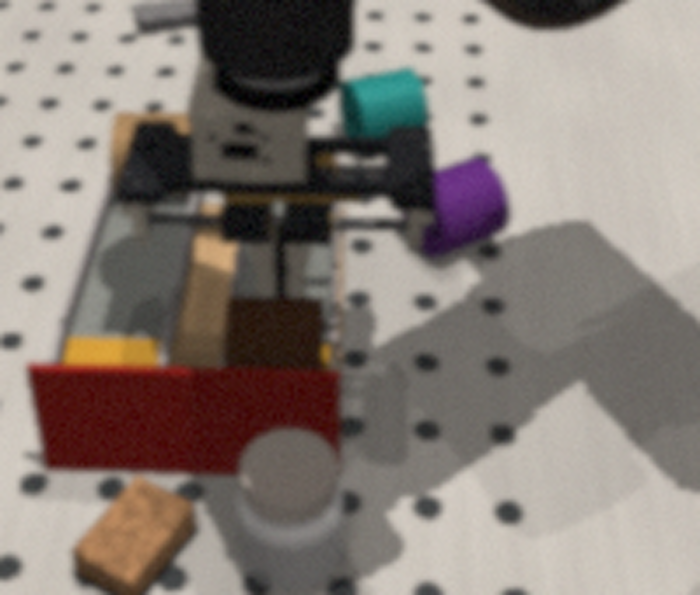

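View pics/scene6.png

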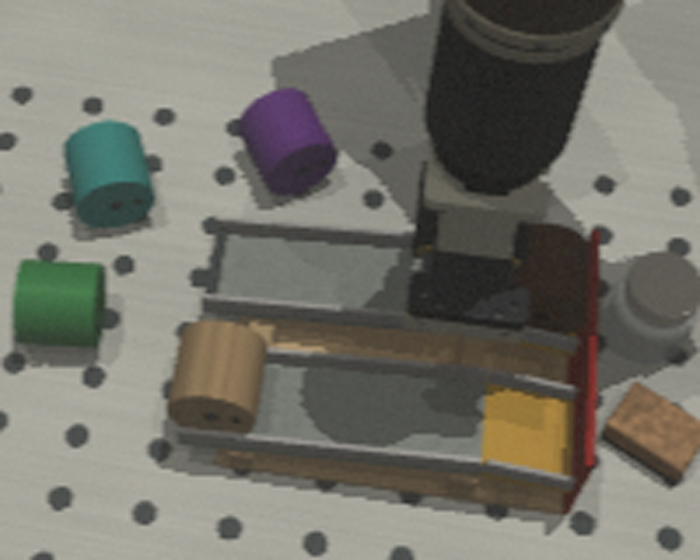

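The foot has rolled over the crest and lies against the stop. I back off downhill, then go up.

```bash
python3 -m pendant '[[[-0.5,-0.1,0,0,0,0,0],[-1,-0.2,0,0,0,0,0],[-1,-0.5,0,0,0,0,0],[-1,-1,0,0,0,0,0],[-1,-2,0,0,0,0,0],[-1,-2,0,0,0,0,0],[-1,-2,0,0,0,0,0],[-1,-2,0,0,0,0,0],[-1,-2,0,0,0,0,0],[-1,-1,0,0,0,0,0],[-1,0,0,0,0,0,0],[0,0,0,0,0,0,0]]]'
python3 - <<'E'
from h import *; import fit
from plant import snapshot,silhouettes
q=[0.545,0.0334,0.03015,0]
for n in ["side","scene"]:
    p=snapshot(n)
    c=p["image"][160:330,180:380] if n=="side" else p["image"][130:290,180:380]
    cv2.imwrite(f"pics/{n}7.png",cv2.resize(c[:,:,::-1],None,fx=3.5,fy=3.5,interpolation=cv2.INTER_CUBIC))
    u=proj(p,fit.W(q,fit.cyl([-55,103,77],0,0))); print(n,"pred bbox",u.min(0),u.max(0)-u.min(0))
    for t in ["foot_dark","foot_pale","jar","brush","block"]:
        for m in silhouettes(p,t)[:5]: print(t,round(m["confidence"],2),m["bbox"])
E
python3 tgt.py
```

```text
clock: 12.02
tool_pos: [0.4934, -0.0356, 0.1999]
orientation: [-90.1, -0.0, 91.6]
force: [0.4, -1.1, -1.3]
opening: 0.0004
side pred bbox [244.36914021 244.42043686] [29.18772513 30.33886573]
foot_dark 0.85 [245.1, 244.2, 27.8, 23.4]
foot_dark 0.79 [297.2, 203.6, 31.3, 30.1]
foot_dark 0.7 [241.4, 174.6, 21.7, 25.3]
foot_dark 0.63 [279.5, 179.4, 25.0, 24.0]
foot_pale 0.93 [212.0, 194.2, 24.8, 21.4]
foot_pale 0.4 [195.7, 204.1, 79.5, 63.2]
jar 0.6 [249.0, 281.5, 31.4, 44.9]
brush 0.85 [219.0, 157.5, 33.4, 14.5]
scene pred bbox [321.84575848 193.11162225] [26.30354327 32.75025677]
foot_dark 0.88 [185.0, 203.5, 26.9, 23.9]
foot_dark 0.87 [198.3, 165.1, 24.5, 31.2]
foot_dark 0.71 [322.9, 192.8, 22.3, 34.6]
foot_dark 0.57 [247.9, 157.4, 6.6, 15.4]
foot_dark 0.47 [233.1, 191.7, 116.5, 85.8]
foot_pale 0.62 [228.4, 222.4, 28.3, 34.1]
jar 0.83 [349.5, 199.3, 31.7, 35.3]
brush 0.55 [110.6, 191.2, 14.2, 64.1]
block 0.78 [352.9, 241.7, 33.2, 27.9]
block 0.4 [349.1, 198.3, 33.1, 37.2]
t 12.6167 tcp rack mm [-53.5 -65.4 199.2] orient [-89.98   0.    91.71] open 8.522137381864321e-05 F [ 0.4 -0.3 -1.2]
```

View pics/side7.png

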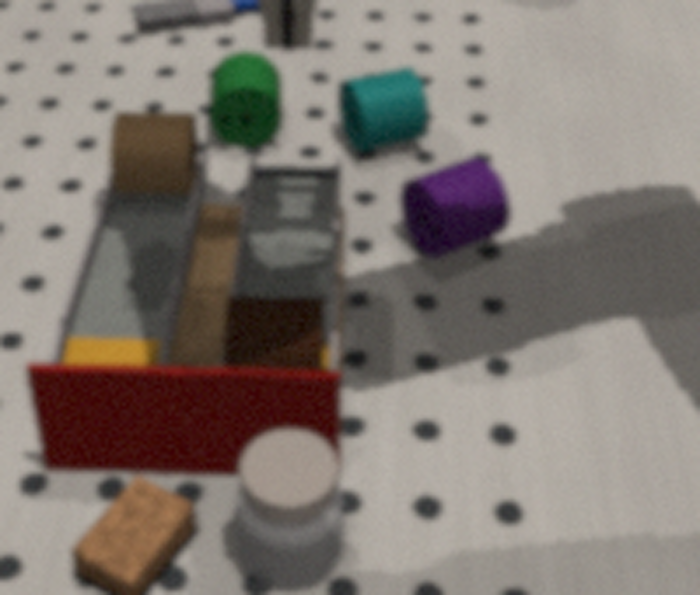

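View pics/scene7.png

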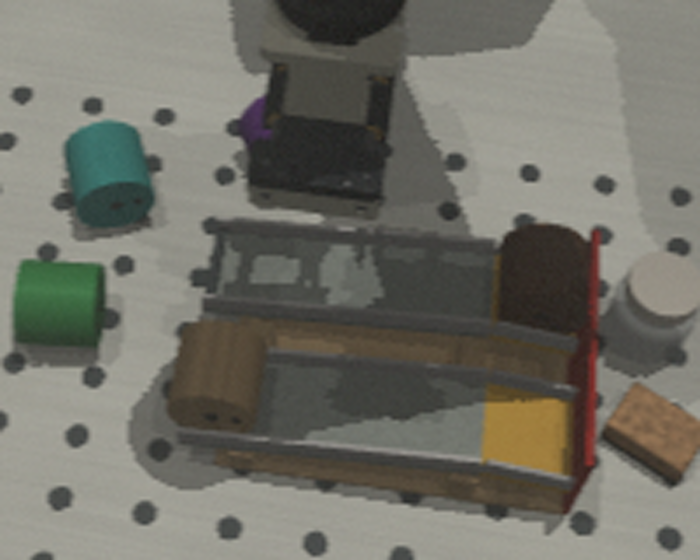

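The dark foot lies on the seat against the stop, at scene crop (545,280), and its boxes match the predicted rest pose to about 1 px (partly hidden by the stop). Everything else is where it was. I hand in.

```bash
python3 -c "
from plant import ctrl
print(ctrl.close_job())"
```

```text
the job is handed in; nothing more can be done
None
```

I pushed the dark foot slowly up its lane with the shut fingers, at 50 mm/s or less. It went over the crest and rolled down the yellow seat to the red stop by itself. I then backed the arm off and handed the job in at about 12.6 s.

**Dark foot:** in both cameras its outline matches the predicted rest pose against the stop. The visible edges agree to about 1 px; the edges on the stop's side come up short by 4–7 px, where the stop hides part of the foot.

**Other things:** the pale foot, jar and brush look unmoved in the last pictures, and so does the block. The network found the block only in the scene camera (it missed it in the side camera), but it is plainly visible in its old place there too. The gripper partly hid the purple look-alike and the brush in one last view each; the other camera showed both in place.

**Forces:** the readings taken between moves stayed at or below about 2 N.

**Disagreement:** the two camera rays to the dark foot at the start missed each other by about 10 mm (box centres of a partly hidden shape). I worked from the whole-rack fit instead, which agreed to within about 2 px and put the rack's height within 0.1 mm.

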